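# Load a reagent cartridge ports up under the hold-down clip

## Robot

A 7-joint arm with a two-finger parallel gripper is mounted at the origin on the work surface. World frame = base frame: x ahead of the robot, y to its left, z up, the work surface at z = 0. Lengths are in mm, angles in rad, forces in N, time in s.
With the tool pointing down it reaches from about 425 to 875 mm from the base axis. Payload 8.4 kg.
Tool frame: the origin (TCP) lies at the very end of the fingers, on their centre line; the grasp point (between the pads) lies 19 mm behind it (env.grasp_offset is the distance from the TCP to the grasp point, in mm); z points along the fingers, y is the direction in which the jaws open and shut (so a half turn about z gives the same grasp; the last joint's range is limited). The gripper opens to 87 mm and grips with 3 to 60 N. Pads are 19 mm wide; open, the fingers measure 117 mm over their backs; the gripper's body (75 mm by 190 mm) begins 51 mm behind the grasp point.
Start: joints at [1.172, 0.333, 0.04, 1.465, -0.013, 1.343, -0.059], TCP at [191.941, -620.985, 222.546] pointing down, gripper open.
Joint ranges: [-2.58, 2.58], [-0.38, 2.09], [-1.3, 1.39], [0.25, 2.4], [-1.5, 4.64], [0.08, 2.09], [-2.65, 2.65]. Speed limits (rad/s): [2.22, 2.22, 2.79, 2.79, 3.14, 3.14, 3.14].

## Interface

Orientations are given as a unit quaternion [w, x, y, z].
In Python, from cell import env, vision gives the robot as it stands.
- The arm moves only by the tool servo_tool, never from a script. Its argument "increments" is a list of rows, each a list of 3 entries, a list of its own where there are three numbers: the turn, a rotation vector about the tool's x, y, z in degrees, then the shift along the tool's x, y, z in m, then the opening, from 0 (shut) to 1 (fully open). A call has exactly 8 rows; each row shifts and turns the commanded pose from where the row before left it, along the tool's axes as they then stand; what a row does not reach is not made up. A row lasts 1/8 s, in which the tool goes at most 62.5 mm and 10.7 degrees, less where a joint would pass 70% of its speed; a pose out of reach is approached as far as the arm can. A call is refused whole if a number of a shift passes 0.0625 or a number of a turn 10.7, either way. A call with a gripper value outside its range is refused whole. The fingers move at their own pace and stop on an object; the grip force is fixed at half the most. Time passes only in rows, so rows that do not move let the fingers close, or fill a call up. It gives the time, the measured TCP pose, the force and the opening at its end, in the units of the state.
- env.observe(): the state, without advancing time (a new reading comes with each control period).
- vision.capture(name): name is "side" or "top"; returns (picture, depth): 480x640x3 uint8, red, green, blue; 480x640 float32, mm along the optical axis (not along the pixel's ray), 0 where there is no reading.
- vision.camera_info(name): a dict with "fx", "fy", "cx", "cy" (pixels), "T" (4x4, takes a point from camera to world coordinates). Camera axes: x right, y down, z forward; pixel columns grow to the right and rows downward; lengths in mm; the calibration is good to about 2 mm. A picture is of the moment at which its call begins. camera_info takes no time and is no camera call.
- env.job_done(): hands the job in, once; it reports no verdict.
The state is a dict: "t": time; "qpos": joint angles; "joint_velocities": joint speeds; "effort": joint torques, N m; "position": TCP position; "ee_rot": TCP orientation; "force": force on the tool from outside, world axes, zero at the start; "wrist_torque": the same for the moment, N m; "gripper_width": opening from 0.0 (shut) to 1.0 (fully open).
Only numpy, scipy, OpenCV 4.12 (cv2) and the standard library are available. Lean on these libraries where they do the work, as an engineer would, in place of code of your own. Each camera call takes 0.05 s, during which the arm holds its last target.

## Task

Load the red reagent cartridge into the analyser's loading bay: swing the bay's hold-down clip well up, lay the cartridge flat in the pocket with its red port face up, fully home, then swing the clip down until its feet rest on the cartridge. Leave all the other things on the bench where they stand.

Things in the scene. Friction and masses are not known exactly. Their poses are not given: they have to be found in the camera images.
- red_cart: The cartridge to load: closed box, 110 mm long (own y), 26 thick (own x), 60 high (own z), about 0.16 kg. Its port face is the large face on own -x: that half of the thickness is red, with a row of four flat round ports (look only); the back half (+x) is white. It starts standing on a long edge. Origin: centre of the edge face it starts on, 60 mm under the top.
- red_cart_mid (a point): Centre of the red cartridge's box, 30 mm along own z from its origin. Axes as the cartridge's.
- bay: Loading bay fixed to the bench, 155 x 140 mm. Origin at bench height under the pocket's centre; own -x side is its open front, own y runs along the pocket. Side walls 12 mm thick rise to 24 mm above the bench, the back wall (own x 33 to 45 mm) to 30 mm. Two steel posts at own x 54, y +-52 mm, 54 mm high, carry the clip's hinge.
- apron (a point): Centre of the blue apron in front of the pocket: a flat ledge 14 mm above the bench, own x of the bay from -80 to -33 mm, 140 mm wide; it ends in a 6 mm step down into the pocket. Axes as the bay's.
- pocket (a point): Centre of the pocket's floor (dark liner), 8 mm above the bench. The pocket is 66 mm (own x from -33 to +33 mm) by 116 mm (own y from -58 to +58 mm). Axes as the bay's.
- clip (a joint): Angle of the hold-down clip, rad, about its level hinge. 0: level, its rubber feet just on a cartridge lying flat in the pocket (34 mm above the bench); grows as the free end swings up and back; range -0.12 to 1.75. Stiff hinge: about 1.7 N at the handle moves it, and it stays where it is left. Starts near level.
- clip_hinge (a point): Middle of the clip's hinge axis, which runs along the bay's y at own x 54 mm, 46 mm above the bench. The clip has two arms at y +-34 mm, open between them, 78 mm long, with the feet 45 mm from the hinge.
- clip_handle (a point): Middle of the yellow handle bar at the clip's free end: round, 10 mm thick, 82 mm long, along the bay's y, free on all sides for 25 mm either side of its middle. At angle 0 it is 72 mm in front of the hinge and 14 mm above it (60 mm above the bench); it goes round with the clip.
- green_cart_mid (a point): Centre of a like cartridge with a green port face, standing, to be left alone.
- yellow_cart_mid (a point): Centre of a like cartridge with a yellow port face, standing, to be left alone.
- tube_rack: Red tube rack with capped tubes, 90 x 200 mm, 105 mm high, to be left alone. Origin: centre of its underside.
- amber_bottle: Amber bottle, 56 mm across, 140 mm high, upright, to be left alone. Origin: centre of its underside.
- white_jar: White jar, 70 mm across, 80 mm high, to be left alone. Origin: centre of its underside.
- beaker: Open glass beaker, 70 mm across, 90 mm high, to be left alone. Origin: centre of its underside.
- buffer_bottle: White bottle with blue cap, 66 mm across, 150 mm high, to be left alone. Origin: centre of its underside.
- tip_box: Blue pipette-tip box with a clear top, 80 x 115 mm, 55 mm high, to be left alone. Origin: centre of its underside.
Mind the look-alikes: they are no part of the job. Leave any pink look-alike of the red_cart alone.

How it is judged (in metres and radians):
On the way, in this order (a step that is already met when the one before it is completed fails the run):
1. the clip is swung well up (over 0.7 rad) (value of joint clip above 0.7 rad), for 0.2 s.
2. the red cartridge lies flat in the pocket, red port face up (horizontal distance between red_cart_mid and pocket below 0.006 m and z of red_cart_mid in the frame of pocket between 0.01 and 0.0155 m and angle between red_cart's own x axis and vertical above 3.08 rad and angle between the y axis of red_cart and the y axis of bay, either way round below 0.08 rad), for 0.2 s.
At the end, for the whole second after the job is handed in: The red cartridge is at rest in the pocket, its middle within 6 mm (level) of the pocket's centre and 10 to 15.5 mm above the pocket's floor, port face up within 0.06 rad, lengthwise within 0.08 rad (either way round); the clip is down on it (angle between -0.06 and 0.05 rad) and at rest (all of step 2 and value of joint clip between -0.06 and 0.05 rad and linear speed of red_cart below 0.02 m/s and velocity of joint clip below 0.1 rad/s); the robot touches nothing.
It fails at once if another thing on the bench is moved by more than 20 mm (distance of any of green_cart_mid, yellow_cart_mid, tube_rack, amber_bottle, white_jar, beaker, buffer_bottle, tip_box from where it was at the start of the episode above 0.02 m).
It also fails if it takes over 72 s, if anything falls off the work surface, if the arm or the gripper's body presses on something with over 40 N, if the wrist force passes 120 N, or if a joint passes its speed limit or range.

## Working session

There is one attempt and no reset: what is moved stays moved. The work goes in short steps, Python scripts to look and compute and a tool call to move; the robot and the scene stay as the last step left them, time stands still between calls to the robot, and variables do not carry over. Pictures are saved under pics/ and viewed, and the job is handed in when it is done.

Besides the shell and the picture viewer there is one more tool, called as a command line: name --argument value ..., lists and objects as JSON in quotes. servo_tool: Moves the arm, as the interface text tells. Its arguments: {"type":"object","properties":{"increments":{"type":"array"}},"required":["increments"]}

```bash
ls; mkdir -p pics; python3 - <<'E'
from cell import env, vision
import cv2, numpy as np
print(env.observe())
for n in("side","top"):
    p,d=vision.capture(n); cv2.imwrite(f"pics/{n}0.png",p[:,:,::-1]); np.save(f"pics/{n}0_d.npy",d); np.save(f"pics/{n}0.npy",p)
    print(n,vision.camera_info(n))
E
```

```text
pics
{'t': 0.0, 'qpos': array([ 1.17180305,  0.33387145,  0.03984613,  1.46627445, -0.01341341,
        1.34328318, -0.0585194 ]), 'joint_velocities': array([ 5.47113469e-05,  1.74956271e-03,  3.07754587e-04, -1.11889361e-04,
        5.99273028e-04, -8.71438406e-04,  1.24223412e-05]), 'effort': array([-8.05935542e-06, -6.56366372e+01,  1.33495923e+00, -4.03787220e+01,
       -5.98512520e-02,  4.51645860e-02,  1.58093526e-04]), 'position': array([ 191.81522886, -620.56565178,  221.6828248 ]), 'ee_rot': array([-7.69261453e-04,  9.88787226e-01,  1.49329182e-01, -1.58419557e-04]), 'force': array([ 0.55132278,  0.50328776, -0.19289985]), 'wrist_torque': array([-0.00720506, -0.02481546,  0.04281164]), 'gripper_width': 0.9997967864506369}
side {'fx': 513.4874268344587, 'fy': 513.4874268344587, 'cx': 322.1756599130098, 'cy': 236.2771941423168, 'T': array([[-9.78148233e-01, -1.33656105e-01,  1.59254766e-01,
         3.77268148e+02],
       [-2.06698725e-01,  5.42632778e-01, -8.14140839e-01,
         8.94316091e+02],
       [ 2.23980376e-02, -8.29268179e-01, -5.58401840e-01,
         6.77673916e+02],
       [ 0.00000000e+00,  0.00000000e+00,  0.00000000e+00,
         1.00000000e+00]])}
top {'fx': 474.16408801773974, 'fy': 474.16408801773974, 'cx': 322.5466375182003, 'cy': 239.05942084348223, 'T': array([[-1.77026468e-02, -9.86758689e-01,  1.61226258e-01,
         4.03738400e+02],
       [-9.99632960e-01,  1.41599049e-02, -2.30963623e-02,
         4.96602252e+01],
       [ 2.05075877e-02, -1.61575949e-01, -9.86647177e-01,
         1.13778422e+03],
       [ 0.00000000e+00,  0.00000000e+00,  0.00000000e+00,
         1.00000000e+00]])}
```

View pics/top0.png

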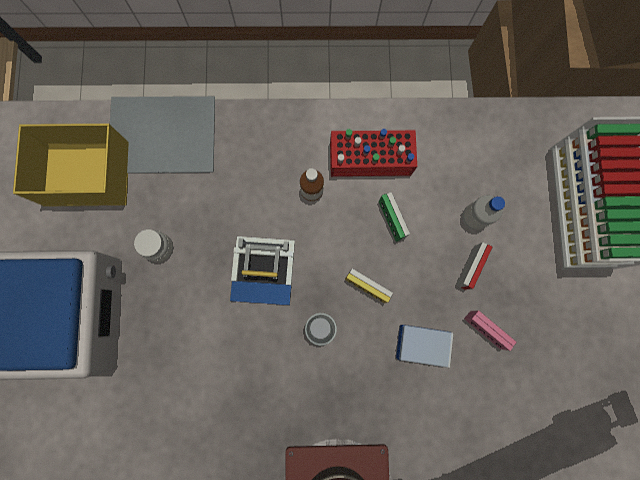

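View pics/side0.png

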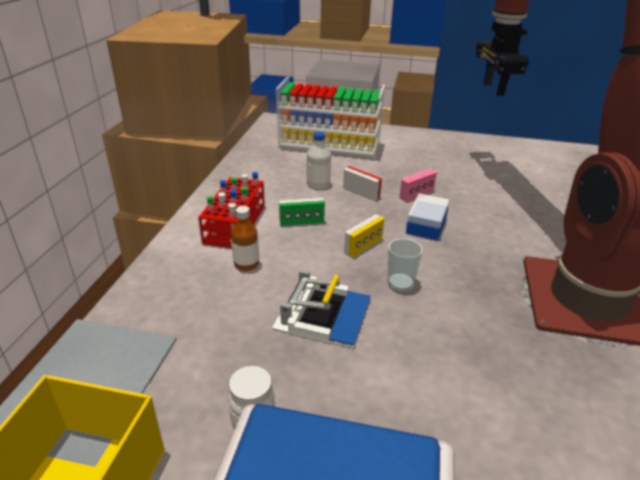

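Top view candidates for the red cartridge:
- the red/white box at (477,266)
- the pink box at (491,330), a look-alike
- the red tube rack at (373,150)
- the shelf cartridges at (620,170)

The red/white box at (477,266) fits the description, so I'll check it in a crop and measure.

```bash
cat > h.py <<'E'
import numpy as np, cv2
from cell import env, vision
def cloud(n,d):
    c=vision.camera_info(n); v,u=np.mgrid[0:480,0:640]
    P=np.stack([(u-c['cx'])/c['fx']*d,(v-c['cy'])/c['fy']*d,d],-1)
    return P@c['T'][:3,:3].T+c['T'][:3,3]
def ray(n,uv,z):
    c=vision.camera_info(n); uv=np.atleast_2d(uv).astype(float)
    D=np.c_[(uv[:,0]-c['cx'])/c['fx'],(uv[:,1]-c['cy'])/c['fy'],np.ones(len(uv))]@c['T'][:3,:3].T
    o=c['T'][:3,3]; return o+D*((z-o[2])/D[:,2])[:,None]
def proj(n,P):
    c=vision.camera_info(n); q=(np.atleast_2d(P)-c['T'][:3,3])@c['T'][:3,:3]
    return np.c_[q[:,0]/q[:,2]*c['fx']+c['cx'],q[:,1]/q[:,2]*c['fy']+c['cy']]
def snap(tag):
    o={}
    for n in("side","top"):
        p,d=vision.capture(n); o[n]=(p,d)
        cv2.imwrite(f"pics/{n}{tag}.png",p[:,:,::-1]); np.save(f"pics/{n}{tag}_d.npy",d); np.save(f"pics/{n}{tag}.npy",p)
    return o
def crop(n,tag,u,v,r,s):
    p=np.load(f"pics/{n}{tag}.npy")[max(v-r,0):v+r,max(u-r,0):u+r,::-1]
    return cv2.resize(p,None,fx=s,fy=s,interpolation=cv2.INTER_CUBIC)
E
python3 - <<'E'
from h import *
a=crop("top","0",477,266,40,5); b=crop("top","0",263,270,45,400/90)
c=crop("side","0",362,182,30,400/60); d=crop("side","0",322,310,50,4)
cv2.imwrite("pics/crops0.png",cv2.resize(np.vstack([np.hstack([a,b]),np.hstack([c,d])]),(600,600)))
P=cloud("top",np.load("pics/top0_d.npy"))
for nm,(u0,u1,v0,v1),zr in [("red",(455,500,238,295),(54,66)),("green",(370,415,185,245),(54,66)),("yellow",(340,398,262,308),(54,66)),("bay",(225,300,230,310),(10,20)),("bayback",(225,300,230,310),(26,34)),("handle",(225,300,230,310),(56,72))]:
    Q=P[v0:v1,u0:u1].reshape(-1,3); Q=Q[(Q[:,2]>zr[0])&(Q[:,2]<zr[1])]
    r=cv2.minAreaRect(Q[:,:2].astype(np.float32)); print(nm,len(Q),Q.mean(0).round(1),np.round(cv2.boxPoints(r),1).tolist(),r[1],r[2])
E
```

```text
red 560 [ 513.2 -329.2   60.8] [[459.3999938964844, -316.0], [554.9000244140625, -368.8999938964844], [568.2999877929688, -344.70001220703125], [472.70001220703125, -291.79998779296875]] (27.60919952392578, 109.211181640625) 61.050968170166016
green 524 [ 633.5 -145.7   60.8] [[578.9000244140625, -153.6999969482422], [588.7999877929688, -178.8000030517578], [690.7000122070312, -138.39999389648438], [680.7999877929688, -113.30000305175781]] (109.58184814453125, 26.943239212036133) 21.63282585144043
yellow 558 [471.4 -80.1  60.7] [[431.29998779296875, -119.9000015258789], [453.5, -133.8000030517578], [512.0, -40.70000076293945], [489.79998779296875, -26.799999237060547]] (109.93574523925781, 26.1690731048584) 57.87881088256836
bay 1770 [483.7 169.7  14.1] [[431.3999938964844, 104.5], [585.2000122070312, 91.0], [597.4000244140625, 230.39999389648438], [443.6000061035156, 243.89999389648438]] (139.90347290039062, 154.38003540039062) 84.97578430175781
bayback 342 [543.1 162.2  29.6] [[479.29998779296875, 100.4000015258789], [572.9000244140625, 92.0], [585.2999877929688, 231.10000610351562], [491.70001220703125, 239.5]] (139.6510467529297, 93.99414825439453) 84.87477111816406
handle 140 [521.3 166.3  61.5] [[489.70001220703125, 112.4000015258789], [574.0, 105.30000305175781], [583.5, 218.0], [499.29998779296875, 225.10000610351562]] (113.11771392822266, 84.52909088134766) 85.16183471679688
```

View pics/crops0.png

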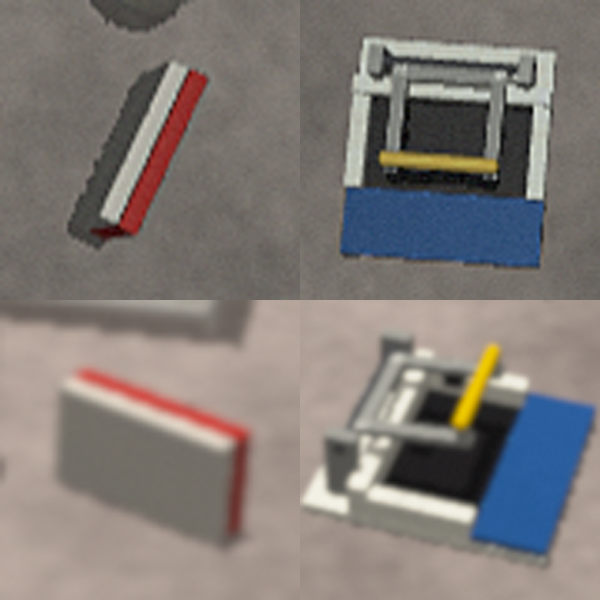

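The crop confirms it. (477,266) is red and white, with the red face on the right (lower y) side. The bay has its blue front towards the robot and the clip is level. Next I refine the bay pose from the blue apron in both views, and cross-check the cartridge in the side view.

```bash
python3 - <<'E'
from h import *
for n,(u0,u1,v0,v1) in {"top":(225,300,270,310),"side":(310,380,280,350)}.items():
    p=np.load(f"pics/{n}0.npy"); m=np.zeros((480,640),np.uint8)
    hsv=cv2.cvtColor(p,cv2.COLOR_RGB2HSV)
    m[v0:v1,u0:u1]=cv2.inRange(hsv,(105,110,60),(125,255,255))[v0:v1,u0:u1]
    c=max(cv2.findContours(m,cv2.RETR_EXTERNAL,cv2.CHAIN_APPROX_NONE)[0],key=cv2.contourArea)[:,0]
    W=ray(n,c,14)[:,:2]; r=cv2.minAreaRect(W.astype(np.float32)); print(n,"apron",np.round(r[0],1),np.round(r[1],1),r[2])
    # yellow handle
    m=np.zeros((480,640),np.uint8); b=(225,300,255,290) if n=="top" else (310,345,270,310)
    m[b[2]:b[3],b[0]:b[1]]=cv2.inRange(hsv,(20,120,80),(35,255,255))[b[2]:b[3],b[0]:b[1]]
    ys,xs=np.nonzero(m); W=ray(n,np.c_[xs,ys],60)[:,:2]; r=cv2.minAreaRect(W.astype(np.float32)); print(n,"handle",np.round(r[0],1),np.round(r[1],1),r[2])
    b=(455,500,238,295) if n=="top" else (340,385,160,200)
    # red top strip z=60
    M=cv2.inRange(hsv,(0,150,70),(8,255,255))|cv2.inRange(hsv,(172,150,70),(180,255,255))
    m=np.zeros((480,640),np.uint8); m[b[2]:b[3],b[0]:b[1]]=M[b[2]:b[3],b[0]:b[1]]
    ys,xs=np.nonzero(m); W=ray(n,np.c_[xs,ys],60)[:,:2]; r=cv2.minAreaRect(W.astype(np.float32)); print(n,"redstrip",np.round(r[0],1),np.round(r[1],1),r[2])
P=cloud("side",np.load("pics/side0_d.npy"))
Q=P[160:205,335:390].reshape(-1,3); Q=Q[(Q[:,2]>54)&(Q[:,2]<66)]; r=cv2.minAreaRect(Q[:,:2].astype(np.float32)); print("side cart top",r)
x=np.array([.9962,-.0874]);print("pocket from apron?", "apron centre own x = -56.5")
E
```

```text
top apron [462.3 172.2] [139.3  47.4] 85.1035385131836
top handle [503.6 170.1] [81.7 10.5] 84.99826049804688
top redstrip [ 511.9 -336.3] [ 11.9 108.8] 61.72017288208008
side apron [461.1 176.9] [139.8  49.1] 84.90937805175781
side handle [501.9 160.9] [85.3 14.8] 83.20435333251953
side redstrip [ 503.5 -328.3] [  9.5 103.5] 58.282020568847656
side cart top ((511.2071838378906, -327.26385498046875), (30.696224212646484, 113.6366958618164), 61.164276123046875)
pocket from apron? apron centre own x = -56.5
```

```bash
cat >> h.py <<'E'
from scipy.spatial.transform import Rotation as Rn
def pose(yaw_y,tilt=0):
    """tool R: down, tool y at world angle yaw_y deg, then tilt deg about tool x"""
    a=np.radians(yaw_y); y=np.array([np.cos(a),np.sin(a),0]); z=np.array([0,0,-1.]); x=np.cross(y,z)
    return Rn.from_matrix(np.c_[x,y,z])*Rn.from_rotvec([np.radians(tilt),0,0])
def cur():
    s=env.observe(); q=s['ee_rot']; return Rn.from_quat([q[1],q[2],q[3],q[0]]),np.array(s['position']),s
def rows(R1,p1,N,R0=None,p0=None):
    if R0 is None: R0,p0,_=cur()
    w=(R0.inv()*R1).as_rotvec()/N
    M=sum(Rn.from_rotvec(w*k).as_matrix() for k in range(N))
    v=np.linalg.solve(M,R0.inv().apply(np.asarray(p1,float)-p0))
    print(N,"rows turn",np.degrees(w).round(2).tolist(),"shift m",(v/1000).round(4).tolist(), "maxlen",np.linalg.norm(v).round(1))
def st():
    R,p,s=cur(); print("t",round(s['t'],2),"p",p.round(1),"F",np.round(s['force'],1),"g",round(s['gripper_width'],3)); print("q",np.round(s['qpos'],2)); m=R.as_matrix(); print("tool y ang",np.degrees(np.arctan2(m[1,1],m[0,1])).round(2),"z",m[:,2].round(3))
E
python3 - <<'E'
from h import *
rows(pose(-5),[503.6,170.1,200],16)
rows(pose(-5),[503.6,170.1,200],20)
E
```

```text
16 rows turn [-0.0, -0.0, -4.24] shift m [0.0531, -0.0188, 0.0014] maxlen 56.4
20 rows turn [-0.0, -0.0, -3.39] shift m [0.0426, -0.0147, 0.0011] maxlen 45.1
```

servo_tool --increments '[[[0,0,-4.24],[0.0531,-0.0188,0.0014],1],[[0,0,-4.24],[0.0531,-0.0188,0.0014],1],[[0,0,-4.24],[0.0531,-0.0188,0.0014],1],[[0,0,-4.24],[0.0531,-0.0188,0.0014],1],[[0,0,-4.24],[0.0531,-0.0188,0.0014],1],[[0,0,-4.24],[0.0531,-0.0188,0.0014],1],[[0,0,-4.24],[0.0531,-0.0188,0.0014],1],[[0,0,-4.24],[0.0531,-0.0188,0.0014],1]]'

```text
t: 1.1
position: [469.0, -271.5, 211.0]
ee_rot: [-0.0, 0.902, 0.432, -0.0]
force: [1.0, -0.1, -0.2]
gripper_width: 1.004
```

servo_tool --increments '[[[0,0,-4.24],[0.0531,-0.0188,0.0014],1],[[0,0,-4.24],[0.0531,-0.0188,0.0014],1],[[0,0,-4.24],[0.0531,-0.0188,0.0014],1],[[0,0,-4.24],[0.0531,-0.0188,0.0014],1],[[0,0,-4.24],[0.0531,-0.0188,0.0014],1],[[0,0,-4.24],[0.0531,-0.0188,0.0014],1],[[0,0,-4.24],[0.0531,-0.0188,0.0014],1],[[0,0,-4.24],[0.0531,-0.0188,0.0014],1]]'

```text
t: 2.1
position: [503.3, 171.1, 199.9]
ee_rot: [-0.0, 0.736, 0.676, -0.0]
force: [0.1, 0.4, -0.2]
gripper_width: 1.001
```

```bash
python3 - <<'E'
from h import *
st(); rows(pose(-5),[503.6,170.1,95],4); rows(pose(-5),[503.6,170.1,46],4)
snap("1")
a=crop("top","1",263,270,60,5); b=crop("side","1",330,280,100,3)
cv2.imwrite("pics/c1.png",cv2.resize(np.hstack([a,b]),(800,400)))
E
```

```text
t 2.1 p [503.3 171.1 199.9] F [ 0.1  0.4 -0.2] g 1.001
q [ 0.23  0.17 -0.7   1.75  0.11  1.26 -0.59]
tool y ang -4.86 z [-0. -0. -1.]
4 rows turn [-0.0, 0.0, 0.03] shift m [-0.0002, 0.0001, 0.0262] maxlen 26.2
4 rows turn [-0.0, 0.0, 0.03] shift m [-0.0002, 0.0001, 0.0385] maxlen 38.5
```

View pics/c1.png

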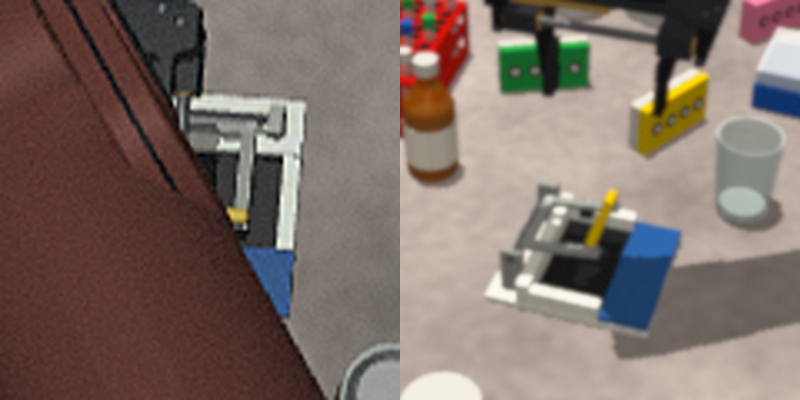

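servo_tool --increments '[[[0,0,0],[-0.001,0,0.04],0.5],[[0,0,0],[0,0,0.04],0.5],[[0,0,0],[0,0,0.03],0.5],[[0,0,0],[0,0,0.022],0.5],[[0,0,0],[0,0,0.022],0.5],[[0,0,0],[0,0,0],0.5],[[0,0,0],[0,0,0],0.0],[[0,0,0],[0,0,0],0.0]]'

```text
t: 3.2
position: [504.4, 168.6, 47.2]
ee_rot: [0.0, 0.737, 0.676, 0.001]
force: [1.0, -0.1, 0.1]
gripper_width: 0.353
```

servo_tool --increments '[[[0,0,0],[0,0,0],0],[[0,0,0],[0,0,0],0],[[0,0,0],[0,0,0],0],[[0,0,0],[0,0,0],0],[[0,0,0],[0,0,0],0],[[0,0,0],[0,0,0],0],[[0,0,0],[0,0,0],0],[[0,0,0],[0,0,0],0]]'

```text
t: 4.2
position: [501.9, 168.6, 45.9]
ee_rot: [-0.001, 0.737, 0.676, -0.001]
force: [-6.7, -0.0, 3.7]
gripper_width: 0.095
```

```bash
python3 - <<'E'
from h import *
st(); snap("2")
a=crop("top","2",263,270,60,5); b=crop("side","2",330,290,70,400/140)
cv2.imwrite("pics/c2.png",cv2.resize(np.hstack([cv2.resize(a,(400,400)),cv2.resize(b,(400,400))]),(800,400)))
E
```

```text
t 4.2 p [501.9 168.6  45.9] F [-6.7 -0.   3.7] g 0.095
q [ 0.17  0.34 -0.66  1.92  0.25  0.97 -0.69]
tool y ang -4.95 z [-0.003 -0.001 -1.   ]
```

View pics/c2.png

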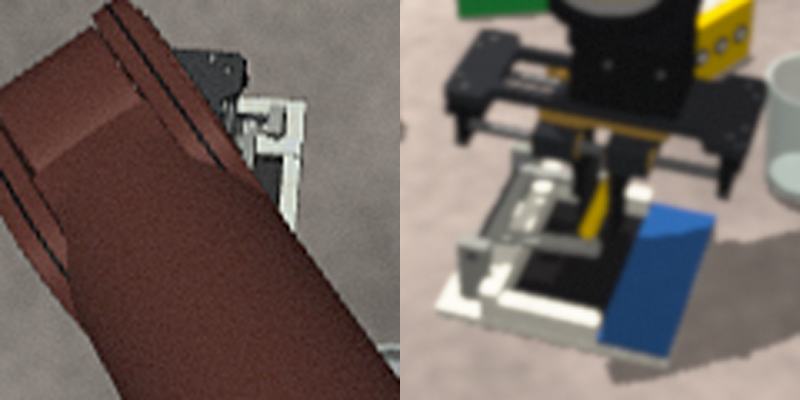

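Handle gripped. I'm swinging it up along its arc, first to about 0.8 rad.

servo_tool --increments '[[[0,0,0],[0,0.0018,-0.0072],0],[[0,0,0],[0,0.0024,-0.0068],0],[[0,0,0],[0,0.0032,-0.0066],0],[[0,0,0],[0,0.0037,-0.0063],0],[[0,0,0],[0,0.0044,-0.0058],0],[[0,0,0],[0,0.005,-0.0055],0],[[0,0,0],[0,0.0055,-0.0049],0],[[0,0,0],[0,0.0059,-0.0043],0]]'

```text
t: 5.3
position: [537.7, 164.5, 90.6]
ee_rot: [0.0, 0.738, 0.675, 0.001]
force: [21.6, 6.0, -48.1]
gripper_width: 0.093
```

```bash
python3 - <<'E'
from h import *
st()
E
```

```text
t 5.3 p [537.7 164.5  90.6] F [ 21.6   6.  -48.1] g 0.093
q [ 0.19  0.34 -0.66  1.81  0.23  1.07 -0.65]
tool y ang -5.08 z [ 0.002  0.002 -1.   ]
```

Force is building radially (the grip sits off the true arc), so I'm correcting inward as I finish the swing.

servo_tool --increments '[[[0,0,0],[0,0.003,0.003],0],[[0,0,0],[0,0.0055,-0.0015],0],[[0,0,0],[0,0.0066,-0.002],0],[[0,0,0],[0,0.0067,-0.0016],0],[[0,0,0],[0,0.0068,-0.001],0],[[0,0,0],[0,0.007,-0.0005],0],[[0,0,0],[0,0.0065,0.0005],0],[[0,0,0],[0,0,0],0]]'

```text
t: 6.3
position: [577.3, 161.2, 95.9]
ee_rot: [-0.0, 0.737, 0.675, -0.001]
force: [-2.4, -3.1, -9.0]
gripper_width: 0.096
```

```bash
python3 - <<'E'
from h import *
st(); snap("3")
a=crop("top","3",263,270,60,5); b=crop("side","3",330,290,70,400/140)
cv2.imwrite("pics/c3.png",cv2.resize(np.hstack([cv2.resize(a,(400,400)),cv2.resize(b,(400,400))]),(800,400)))
E
```

```text
t 6.3 p [577.3 161.2  95.9] F [-2.4 -3.1 -9. ] g 0.096
q [ 0.17  0.4  -0.64  1.71  0.26  1.11 -0.64]
tool y ang -5.02 z [-0.001 -0.001 -1.   ]
```

View pics/c3.png

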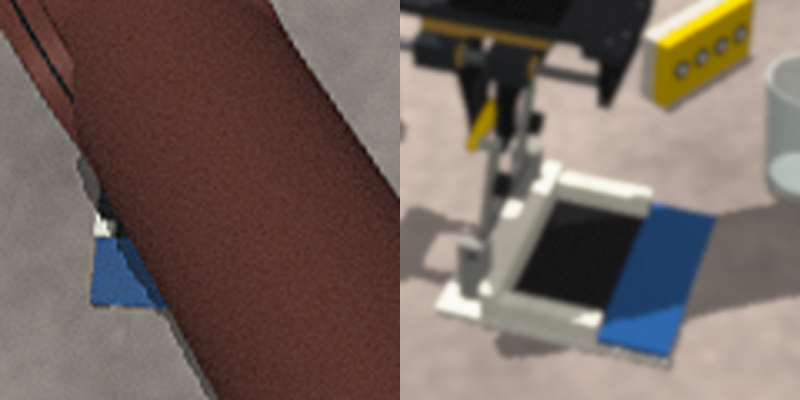

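servo_tool --increments '[[[0,0,0],[0,0,0],0.5],[[0,0,0],[0,0,0],0.5],[[0,0,0],[0,0,-0.01],0.5],[[0,0,0],[0,0,-0.02],0.5],[[0,0,0],[0,0,-0.03],0.5],[[0,0,0],[0,0,-0.03],0.6],[[0,0,0],[0,0,-0.02],0.6],[[0,0,0],[0,0,0],0.6]]'

```text
t: 7.4
position: [578.3, 162.6, 208.9]
ee_rot: [0.001, 0.737, 0.676, 0.002]
force: [-0.3, 0.6, -0.3]
gripper_width: 0.592
```

```bash
python3 - <<'E'
from h import *
st()
rows(pose(-119),[514,-330,170],16)
P=cloud("top",np.load("pics/top0_d.npy"))
for nm,(u0,u1,v0,v1) in {"buffer":(462,508,192,232),"beaker":(300,340,310,350),"tip":(395,455,320,370),"amber":(295,328,165,203)}.items():
    Q=P[v0:v1,u0:u1].reshape(-1,3); Q=Q[Q[:,2]>40]; print(nm,Q[:,2].max().round(),Q.mean(0).round(),Q.min(0).round(),Q.max(0).round())
E
```

```text
t 7.4 p [578.3 162.6 208.9] F [-0.3  0.6 -0.3] g 0.592
q [ 0.2   0.31 -0.67  1.58  0.2   1.31 -0.58]
tool y ang -4.98 z [ 0.003  0.001 -1.   ]
16 rows turn [0.0, -0.01, 7.13] shift m [-0.0232, 0.0286, 0.0025] maxlen 36.9
buffer 1138.0 [ 629. -336.  115.] [ 404. -382.   40.] [ 669.   50. 1138.]
beaker 1138.0 [375.  33.  98.] [343.  -1.  40.] [ 411.   67. 1138.]
tip 1138.0 [ 334. -201.   64.] [ 288. -266.   40.] [ 404.   50. 1138.]
amber 1138.0 [700.  48. 102.] [404.  21.  41.] [ 735.   75. 1138.]
```

servo_tool --increments '[[[0,0,7.13],[-0.0232,0.0286,0.0025],0.6],[[0,0,7.13],[-0.0232,0.0286,0.0025],0.6],[[0,0,7.13],[-0.0232,0.0286,0.0025],0.6],[[0,0,7.13],[-0.0232,0.0286,0.0025],0.6],[[0,0,7.13],[-0.0232,0.0286,0.0025],0.6],[[0,0,7.13],[-0.0232,0.0286,0.0025],0.6],[[0,0,7.13],[-0.0232,0.0286,0.0025],0.6],[[0,0,7.13],[-0.0232,0.0286,0.0025],0.6]]'

```text
t: 8.4
position: [678.3, -103.1, 185.0]
ee_rot: [-0.0, 0.971, 0.24, -0.001]
force: [-0.1, -0.9, -0.5]
gripper_width: 0.595
```

servo_tool --increments '[[[0,0,7.13],[-0.0232,0.0286,0.0025],0.6],[[0,0,7.13],[-0.0232,0.0286,0.0025],0.6],[[0,0,7.13],[-0.0232,0.0286,0.0025],0.6],[[0,0,7.13],[-0.0232,0.0286,0.0025],0.6],[[0,0,7.13],[-0.0232,0.0286,0.0025],0.6],[[0,0,7.13],[-0.0232,0.0286,0.0025],0.6],[[0,0,7.13],[-0.0232,0.0286,0.0025],0.6],[[0,0,7.13],[-0.0232,0.0286,0.0025],0.6]]'

```text
t: 9.4
position: [510.8, -331.2, 165.3]
ee_rot: [-0.0, 0.967, -0.253, -0.001]
force: [-0.1, 0.4, 0.6]
gripper_width: 0.601
```

```bash
python3 - <<'E'
from h import *
st(); o=snap("4")
cv2.imwrite("pics/t4.png",np.hstack([cv2.resize(crop("top","4",440,250,120,400/240),(400,400)),cv2.resize(crop("side","4",340,220,120,400/240),(400,400))]))
rows(pose(-119),[514,-330,100],4); rows(pose(-119),[514,-330,41],4)
P=cloud("top",o["top"][1]); Q=P[230:310,220:305].reshape(-1,3); print(Q[(Q[:,2]>100)&(Q[:,2]<140)].mean(0))
E
```

```text
t 9.4 p [ 510.8 -331.2  165.3] F [-0.1  0.4  0.6] g 0.601
q [ 0.61  0.29 -0.13  1.64  0.04  1.22 -1.61]
tool y ang -119.33 z [-0.002  0.001 -1.   ]
4 rows turn [0.03, 0.04, -0.15] shift m [0.0009, -0.0016, 0.0163] maxlen 16.4
4 rows turn [0.03, 0.04, -0.15] shift m [0.0009, -0.0017, 0.0311] maxlen 31.1
[573.25821068 163.47680684 123.46330892]
```

View pics/t4.png

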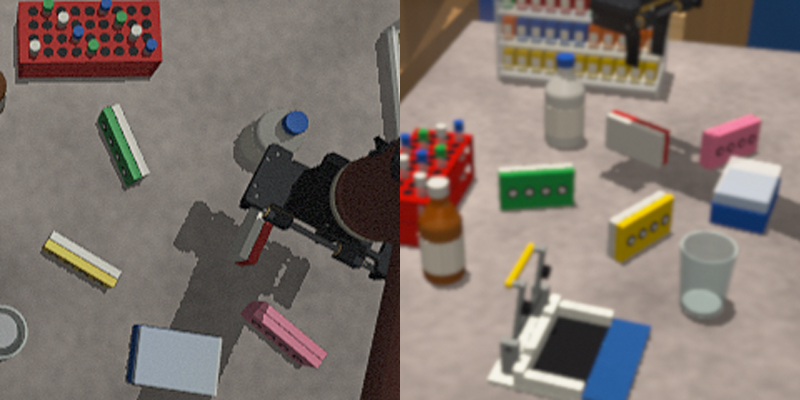

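servo_tool --increments '[[[0.1,0.1,-0.5],[0.0035,-0.0065,0.02],0.6],[[0,0,0],[0,0,0.03],0.6],[[0,0,0],[0,0,0.03],0.6],[[0,0,0],[0,0,0.024],0.6],[[0,0,0],[0,0,0.02],0.6],[[0,0,0],[0,0,0],0.6],[[0,0,0],[0,0,0],0.6],[[0,0,0],[0,0,0],0.6]]'

```text
t: 10.5
position: [519.6, -326.9, 43.8]
ee_rot: [-0.0, 0.969, -0.247, 0.002]
force: [0.7, 0.4, 0.2]
gripper_width: 0.6
```

```bash
python3 - <<'E'
from h import *
st(); o=snap("5")
cv2.imwrite("pics/t5.png",np.hstack([cv2.resize(crop("top","5",480,265,50,8),(400,400)),cv2.resize(crop("side","5",362,175,50,8),(400,400))]))
E
```

```text
t 10.5 p [ 519.6 -326.9   43.8] F [0.7 0.4 0.2] g 0.6
q [ 0.6   0.41 -0.13  1.74  0.06  0.99 -1.63]
tool y ang -118.56 z [ 0.004 -0.    -1.   ]
```

View pics/t5.png

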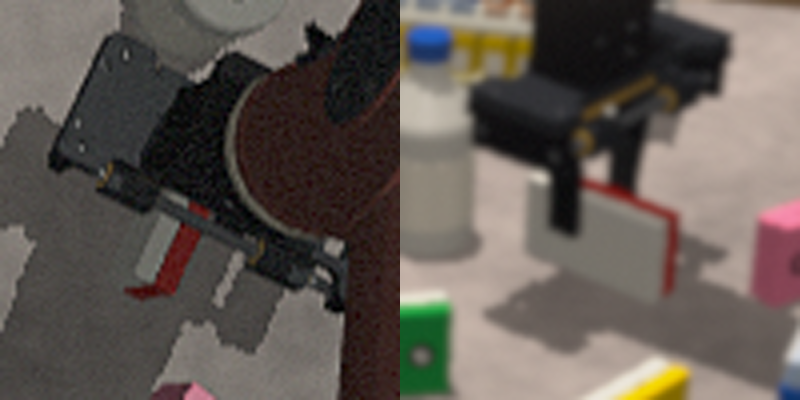

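servo_tool --increments '[[[0,0,0],[-0.0017,0.0027,0.0015],0.6],[[0,0,0],[-0.0017,0.0027,0.001],0.6],[[0,0,0],[0,0,0],0.6],[[0,0,0],[0,0,0],0],[[0,0,0],[0,0,0],0],[[0,0,0],[0,0,0],0],[[0,0,0],[0,0,0],0],[[0,0,0],[0,0,0],0]]'

```text
t: 11.6
position: [513.3, -329.7, 40.1]
ee_rot: [-0.001, 0.969, -0.247, 0.001]
force: [0.5, 0.1, 0.6]
gripper_width: 0.298
```

```bash
python3 - <<'E'
from h import *
st(); rows(pose(-119),[514,-330,140],4)
E
```

```text
t 11.6 p [ 513.3 -329.7   40.1] F [0.5 0.1 0.6] g 0.298
q [ 0.6   0.41 -0.13  1.75  0.06  0.98 -1.62]
tool y ang -118.57 z [ 0.002  0.001 -1.   ]
4 rows turn [-0.03, -0.02, 0.11] shift m [0.0002, -0.0, -0.025] maxlen 25.0
```

Grip holds: opening 25.9 mm, no side load. Next I lift and carry to the bay, tool still vertical.

```bash
cat >> h.py <<'E'
PK=np.array([518.4,167.3]);BX=np.array([.9962,-.0872]);BY=np.array([.0872,.9962])
def bay(x,y,z): return np.r_[PK+x*BX+y*BY,z]
E
python3 - <<'E'
from h import *
R,p,_=cur()
rows(pose(-5),bay(-20,-1,195),20,R,p+[0,0,150])
rows(pose(-5),bay(-20,-1,195),16,R,p+[0,0,150])
E
```

```text
20 rows turn [0.0, -0.01, -5.68] shift m [0.0118, -0.027, -0.0002] maxlen 29.5
16 rows turn [0.0, -0.01, -7.1] shift m [0.0144, -0.0339, -0.0003] maxlen 36.8
```

servo_tool --increments '[[[0,0,0],[0,0,-0.01],0],[[0,0,0],[0,0,-0.02],0],[[0,0,0],[0,0,-0.03],0],[[0,0,0],[0,0,-0.03],0],[[0,0,0],[0,0,-0.03],0],[[0,0,0],[0,0,-0.02],0],[[0,0,0],[0,0,-0.01],0],[[0,0,0],[0,0,0],0]]'

```text
t: 12.6
position: [513.3, -329.9, 191.2]
ee_rot: [-0.0, 0.969, -0.247, 0.002]
force: [0.8, -0.9, -2.4]
gripper_width: 0.298
```

servo_tool --increments '[[[0,0,-7.1],[0.0144,-0.0339,-0.0003],0],[[0,0,-7.1],[0.0144,-0.0339,-0.0003],0],[[0,0,-7.1],[0.0144,-0.0339,-0.0003],0],[[0,0,-7.1],[0.0144,-0.0339,-0.0003],0],[[0,0,-7.1],[0.0144,-0.0339,-0.0003],0],[[0,0,-7.1],[0.0144,-0.0339,-0.0003],0],[[0,0,-7.1],[0.0144,-0.0339,-0.0003],0],[[0,0,-7.1],[0.0144,-0.0339,-0.0003],0]]'

```text
t: 13.6
position: [639.9, -75.8, 191.7]
ee_rot: [-0.001, 0.969, 0.246, 0.0]
force: [0.5, -1.1, -3.0]
gripper_width: 0.298
```

servo_tool --increments '[[[0,0,-7.1],[0.0144,-0.0339,-0.0003],0],[[0,0,-7.1],[0.0144,-0.0339,-0.0003],0],[[0,0,-7.1],[0.0144,-0.0339,-0.0003],0],[[0,0,-7.1],[0.0144,-0.0339,-0.0003],0],[[0,0,-7.1],[0.0144,-0.0339,-0.0003],0],[[0,0,-7.1],[0.0144,-0.0339,-0.0003],0],[[0,0,-7.1],[0.0144,-0.0339,-0.0003],0],[[0,0,-7.1],[0.0144,-0.0339,-0.0003],0]]'

```text
t: 14.6
position: [497.0, 168.6, 194.3]
ee_rot: [0.0, 0.735, 0.678, 0.001]
force: [0.5, -0.2, -1.1]
gripper_width: 0.296
```

```bash
python3 - <<'E'
from h import *
import time
st(); vision.capture("side"); st()
rows(pose(-5,-50),bay(-11.2,-1,110),8)
E
```

```text
t 14.6 p [497.  168.6 194.3] F [ 0.5 -0.2 -1.1] g 0.296
q [ 0.23  0.15 -0.69  1.78  0.1   1.25 -0.58]
tool y ang -4.69 z [ 0.001  0.001 -1.   ]
t 14.65 p [493.  172.3 194.5] F [-3.4  4.8 -2.7] g 0.295
q [ 0.23  0.15 -0.7   1.78  0.1   1.25 -0.57]
tool y ang -4.05 z [-0.001  0.001 -1.   ]
8 rows turn [-6.26, -0.06, 0.11] shift m [-0.0005, -0.0023, 0.0108] maxlen 11.1
```

servo_tool --increments '[[[-6.25,0,0],[0,-0.0023,0.0108],0],[[-6.25,0,0],[0,-0.0023,0.0108],0],[[-6.25,0,0],[0,-0.0023,0.0108],0],[[-6.25,0,0],[0,-0.0023,0.0108],0],[[-6.25,0,0],[0,-0.0023,0.0108],0],[[-6.25,0,0],[0,-0.0023,0.0108],0],[[-6.25,0,0],[0,-0.0023,0.0108],0],[[-6.25,0,0],[0,-0.0023,0.0108],0]]'

```text
t: 15.65
position: [513.7, 162.0, 115.5]
ee_rot: [0.294, 0.683, 0.621, 0.248]
force: [-0.2, -1.8, -2.6]
gripper_width: 0.297
```

```bash
python3 - <<'E'
from h import *
vision.capture("side");vision.capture("side");o=snap("6"); st()
rows(pose(-5,-50),bay(-11.2,-1,75),4);
cv2.imwrite("pics/t6.png",np.hstack([cv2.resize(crop("top","6",265,265,60,8),(400,400)),cv2.resize(crop("side","6",330,280,80,8),(400,400))]))
E
```

```text
t 15.85 p [513.8 162.1 115.2] F [-0.1 -0.9 -0.8] g 0.298
q [ 0.49 -0.08 -1.21  2.39  1.18  0.54 -1.81]
tool y ang -4.61 z [ 0.7   -0.092 -0.709]
4 rows turn [-1.29, 0.44, 0.09] shift m [0.0013, -0.0085, 0.0056] maxlen 10.3
```

View pics/t6.png

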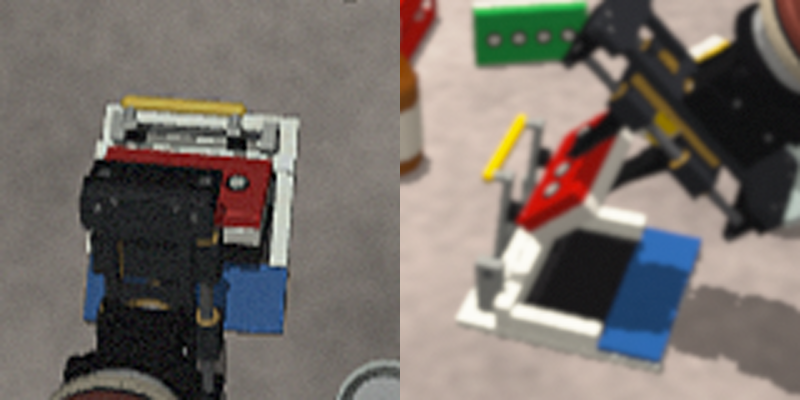

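The arm is at its elbow limit (q4 2.39) with about 45° of tilt. I'll back off to 40° and correct the sideways offset.

```bash
python3 - <<'E'
from h import *
rows(pose(-5,-40),bay(-6.7,-1,80),6)
E
```

```text
6 rows turn [0.81, 0.3, 0.03] shift m [0.0008, -0.0043, 0.004] maxlen 5.9
```

servo_tool --increments '[[[0.8,0.3,0],[0.0008,-0.0043,0.004],0],[[0.8,0.3,0],[0.0008,-0.0043,0.004],0],[[0.8,0.3,0],[0.0008,-0.0043,0.004],0],[[0.8,0.3,0],[0.0008,-0.0043,0.004],0],[[0.8,0.3,0],[0.0008,-0.0043,0.004],0],[[0.8,0.3,0],[0.0008,-0.0043,0.004],0],[[0,0,0],[0,0,0],0],[[0,0,0],[0,0,0],0]]'

```text
t: 16.85
position: [512.6, 167.4, 81.2]
ee_rot: [0.254, 0.691, 0.636, 0.233]
force: [-0.1, -1.2, -2.2]
gripper_width: 0.296
```

```bash
python3 - <<'E'
from h import *
st(); R,p,_=cur(); d=p[:2]-PK; print("own",d@BX,d@BY,p[2]); o=snap("7"); st()
rows(pose(-5,-40),bay(-6.7,-1,80),2);rows(pose(-5,-40),bay(-6.7,-1,49),4);
cv2.imwrite("pics/t7.png",np.hstack([cv2.resize(crop("top","7",265,265,50,8),(400,400)),cv2.resize(crop("side","7",330,290,60,8),(400,400))]))
E
```

```text
t 16.85 p [512.6 167.4  81.2] F [-0.1 -1.2 -2.2] g 0.296
q [ 0.5   0.04 -1.21  2.38  1.23  0.55 -1.81]
tool y ang -4.71 z [ 0.644 -0.055 -0.763]
own -5.82167124888093 -0.4332061051874033 81.17588547238866
t 16.95 p [512.6 167.3  81.3] F [ 0.  -0.4 -1.7] g 0.301
q [ 0.5   0.04 -1.21  2.38  1.23  0.55 -1.81]
tool y ang -4.7 z [ 0.645 -0.056 -0.762]
2 rows turn [0.16, -0.02, 0.11] shift m [-0.0003, -0.0008, 0.0002] maxlen 0.9
4 rows turn [0.08, -0.01, 0.06] shift m [-0.0001, -0.0054, 0.006] maxlen 8.1
```

View pics/t7.png

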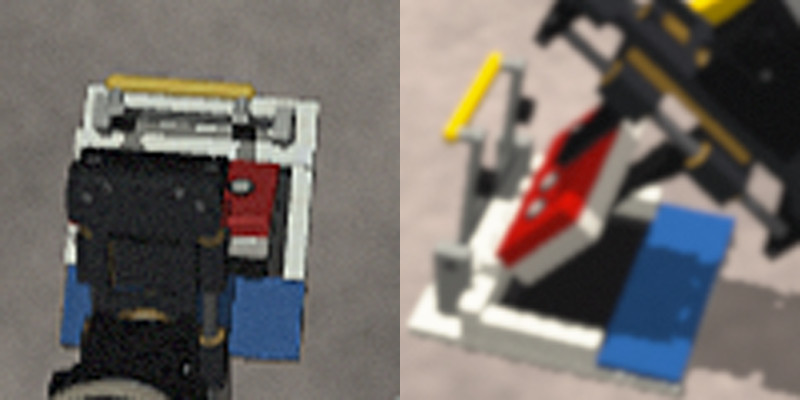

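```bash
python3 - <<'E'
from h import *
for n,b in (("top",(230,310,230,300)),("side",(330,400,255,345))):
    p=np.load(f"pics/{n}7.npy"); P=cloud(n,np.load(f"pics/{n}7_d.npy")); hsv=cv2.cvtColor(p,cv2.COLOR_RGB2HSV)
    M=cv2.inRange(hsv,(0,140,60),(8,255,255))|cv2.inRange(hsv,(172,140,60),(180,255,255))
    b={"top":(230,310,230,300),"side":(290,395,250,345)}[n]
    m=np.zeros_like(M); m[b[2]:b[3],b[0]:b[1]]=M[b[2]:b[3],b[0]:b[1]]
    Q=P[m>0]; Q=Q[Q[:,2]>5]; d=Q[:,:2]-PK; o=np.c_[d@BX,d@BY,Q[:,2]]
    print(n,len(o),"own y pct",np.percentile(o[:,1],[0,1,3,10,50,90,97,99,100]).round(1))
    # bay walls z 20-27
    R=P[b[2]:b[3],b[0]:b[1]].reshape(-1,3); d=R[:,:2]-PK; w=np.c_[d@BX,d@BY,R[:,2]]; w=w[(abs(w[:,2]-24)<3)&(abs(w[:,0])<28)&(abs(w[:,1])>45)]
    for s in(-1,1):
        k=w[np.sign(w[:,1])==s]; 
        if len(k)>5: print(" wall",s,len(k),np.percentile(k[:,1],[2,50,98]).round(1))
E
```

```text
top 200 own y pct [-127.2  -52.9  -52.5  -50.8  -41.2  -28.9  -26.6  -25.7  -25.3]
 wall -1 101 [-70.  -64.6 -58.4]
 wall 1 7 [66.2 68.2 69.8]
side 534 own y pct [-44.6 -40.5 -30.5  -4.2  35.3  58.   59.1  59.7  60.6]
 wall -1 8 [-60.5 -57.3 -53.5]
 wall 1 146 [58.5 66.1 72.5]
```

The cartridge is about 2 mm too far towards +y relative to the walls, so I'll correct that during the descent.

servo_tool --increments '[[[0.1,0,0.1],[-0.0012,-0.0054,0.006],0],[[0.1,0,0.1],[-0.0012,-0.0054,0.006],0],[[0.1,0,0],[0,-0.0054,0.006],0],[[0,0,0],[0,-0.0027,0.003],0],[[0,0,0],[0,-0.0027,0.003],0],[[0,0,0],[0,0,0],0],[[0,0,0],[0,0,0],0],[[0,0,0],[0,0,0],0]]'

```text
t: 17.95
position: [511.5, 165.0, 49.2]
ee_rot: [0.252, 0.693, 0.635, 0.231]
force: [-0.4, -0.2, -2.0]
gripper_width: 0.299
```

```bash
python3 - <<'E'
from h import *
st(); R,p,_=cur(); d=p[:2]-PK; print("own",d@BX,d@BY,p[2]); o=snap("8")
cv2.imwrite("pics/t8.png",np.hstack([cv2.resize(crop("top","8",265,265,50,8),(400,400)),cv2.resize(crop("side","8",330,290,60,8),(400,400))]))
for c in [(0,-13,40),(0,13,40)]:
    q=p+R.apply(c); d=q[:2]-PK; print("edge",d@BX,d@BY,q[2])
n="top"
p=np.load(f"pics/{n}8.npy"); P=cloud(n,np.load(f"pics/{n}8_d.npy")); hsv=cv2.cvtColor(p,cv2.COLOR_RGB2HSV)
M=cv2.inRange(hsv,(0,140,60),(8,255,255))|cv2.inRange(hsv,(172,140,60),(180,255,255))
b=(230,310,230,300); m=np.zeros_like(M); m[b[2]:b[3],b[0]:b[1]]=M[b[2]:b[3],b[0]:b[1]]
Q=P[m>0]; d=Q[:,:2]-PK; o=np.c_[d@BX,d@BY,Q[:,2]];print(np.percentile(o[:,1],[1,3,10]))
E
```

```text
t 17.95 p [511.5 165.   49.2] F [-0.4 -0.2 -2. ] g 0.299
q [ 0.51  0.22 -1.26  2.4   1.46  0.67 -2.  ]
tool y ang -4.97 z [ 0.641 -0.055 -0.766]
own -6.6210197014847445 -2.9358765614755615 49.237272841084874
edge 9.159261543812361 -2.911402390836694 10.250266328685832
edge 29.064923207633857 -2.900767468123405 26.976645604430068
[-55.35265143 -54.98551192 -53.41057972]
```

View pics/t8.png

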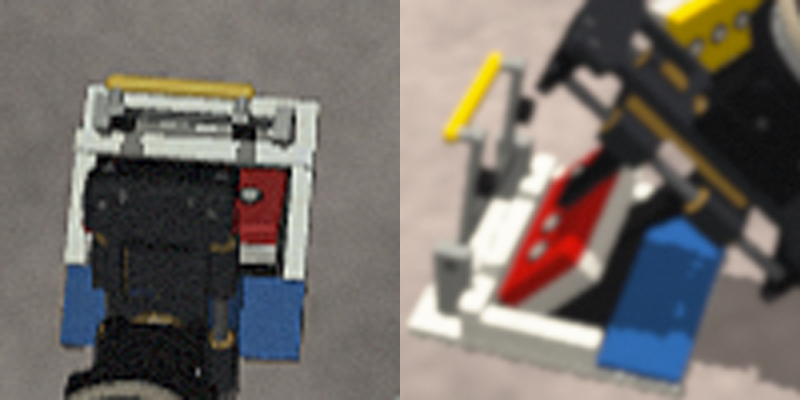

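The cartridge is tilted in the pocket, port side up, with its lower edge about 2 mm off the floor. Now I open slowly so it settles onto the lower finger.

servo_tool --increments '[[[0,0,0],[0,0,0],0.33],[[0,0,0],[0,0,0],0.4],[[0,0,0],[0,0,0],0.48],[[0,0,0],[0,0,0],0.56],[[0,0,0],[0,0,0],0.64],[[0,0,0],[0,0,0],0.72],[[0,0,0],[0,0,0],0.8],[[0,0,0],[0,0,0],0.8]]'

```text
t: 19.05
position: [511.3, 165.0, 48.9]
ee_rot: [0.252, 0.693, 0.635, 0.231]
force: [0.2, 0.1, 0.2]
gripper_width: 0.787
```

```bash
python3 - <<'E'
from h import *
st(); R,p,_=cur(); d=p[:2]-PK; print("own",d@BX,d@BY,p[2]); o=snap("9")
cv2.imwrite("pics/t9.png",np.hstack([cv2.resize(crop("top","9",265,265,50,8),(400,400)),cv2.resize(crop("side","9",330,290,60,8),(400,400))]))
rows(pose(-5,-20),bay(-18,-3,39),8)
E
```

```text
t 19.05 p [511.3 165.   48.9] F [0.2 0.1 0.2] g 0.787
q [ 0.51  0.22 -1.26  2.4   1.47  0.68 -2.  ]
tool y ang -4.97 z [ 0.64  -0.055 -0.766]
own -6.833983952077308 -2.9239955395382387 48.884241903929244
8 rows turn [2.5, -0.01, 0.0] shift m [-0.0, -0.0018, 0.0003] maxlen 1.9
```

View pics/t9.png

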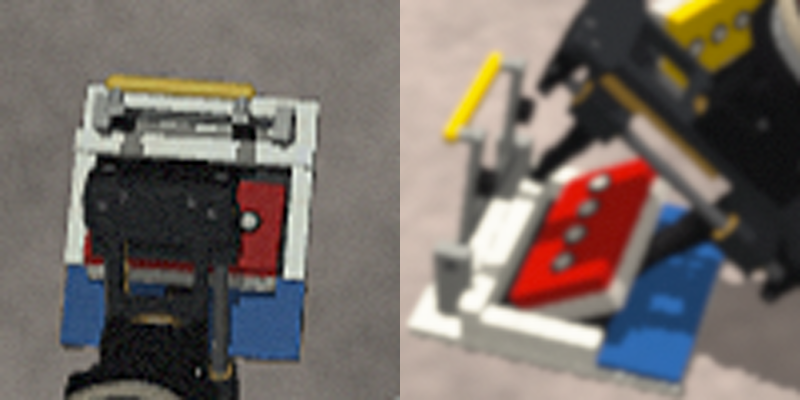

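servo_tool --increments '[[[2.5,0,0],[0,-0.0018,0.0003],0.79],[[2.5,0,0],[0,-0.0018,0.0003],0.79],[[2.5,0,0],[0,-0.0018,0.0003],0.79],[[2.5,0,0],[0,-0.0018,0.0003],0.79],[[2.5,0,0],[0,-0.0018,0.0003],0.79],[[2.5,0,0],[0,-0.0018,0.0003],0.79],[[2.5,0,0],[0,-0.0018,0.0003],0.79],[[2.5,0,0],[0,-0.0018,0.0003],0.79]]'

```text
t: 20.15
position: [500.3, 165.8, 39.4]
ee_rot: [0.127, 0.726, 0.666, 0.117]
force: [-0.6, -0.2, -0.1]
gripper_width: 0.789
```

```bash
python3 - <<'E'
from h import *
vision.capture("side");st(); R,p,_=cur(); d=p[:2]-PK; print("own",d@BX,d@BY,p[2]); o=snap("10")
cv2.imwrite("pics/t10.png",np.hstack([cv2.resize(crop("top","10",265,265,50,8),(400,400)),cv2.resize(crop("side","10",330,290,60,8),(400,400))]))
rows(pose(-5,-20),bay(-40,-3,39),4)
E
```

```text
t 20.2 p [501.1 165.7  39.7] F [ 1.4 -0.8  0.7] g 0.796
q [ 0.63  0.32 -1.27  2.18  0.82  0.74 -1.25]
tool y ang -5.03 z [ 0.338 -0.029 -0.941]
own -17.101230251926186 -3.108587482702868 39.71411601845135
4 rows turn [0.01, -0.02, -0.01] shift m [-0.0, -0.0054, -0.0018] maxlen 5.7
```

View pics/t10.png

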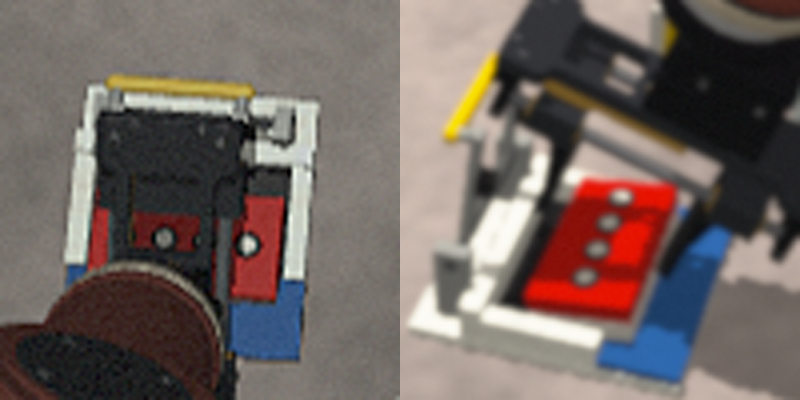

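The cartridge is lying port side up, with its front edge still on the apron. I'll measure how far it has to go, then back out and push it home.

servo_tool --increments '[[[0,0,0],[0,-0.01,-0.0036],0.79],[[0,0,0],[0,-0.01,-0.0036],0.79],[[0,0,0],[0,0.003,-0.025],0.79],[[0,0,0],[0,0.003,-0.025],0.79],[[3.3,0,0],[0,-0.006,-0.03],0.5],[[3.3,0,0],[0,-0.02,-0.02],0.2],[[3.3,0,0],[0,-0.015,0],0],[[0,0,0],[0,0,0],0]]'

```text
t: 21.3
position: [412.1, 173.3, 124.1]
ee_rot: [0.066, 0.734, 0.673, 0.06]
force: [0.4, 0.0, -0.1]
gripper_width: 0.421
```

```bash
python3 - <<'E'
from h import *
vision.capture("side");st(); R,p,_=cur(); d=p[:2]-PK; print("own",d@BX,d@BY,p[2]); o=snap("11")
cv2.imwrite("pics/t11.png",np.hstack([cv2.resize(crop("top","11",265,265,50,8),(400,400)),cv2.resize(crop("side","11",330,290,60,8),(400,400))]))
for n,b in {"top":(230,310,230,300),"side":(290,395,250,345)}.items():
    p=np.load(f"pics/{n}11.npy"); P=cloud(n,np.load(f"pics/{n}11_d.npy")); hsv=cv2.cvtColor(p,cv2.COLOR_RGB2HSV)
    M=cv2.inRange(hsv,(0,140,60),(8,255,255))|cv2.inRange(hsv,(172,140,60),(180,255,255))
    m=np.zeros_like(M); m[b[2]:b[3],b[0]:b[1]]=M[b[2]:b[3],b[0]:b[1]]
    Q=P[m>0]; Q=Q[(Q[:,2]>15)&(Q[:,2]<60)]; d=Q[:,:2]-PK; o=np.c_[d@BX,d@BY,Q[:,2]]
    print(n,len(o),"x",np.percentile(o[:,0],[1,3,97,99]).round(1),"y",np.percentile(o[:,1],[1,3,97,99]).round(1),"z",np.percentile(o[:,2],[2,50,98]).round(1), np.polyfit(o[:,0],o[:,2],1))
rows(pose(-5,-10),bay(-75,-2.5,19.5),6)
E
```

```text
t 21.35 p [412.3 173.4 124. ] F [-0.2 -0.5 -0.2] g 0.375
q [ 0.72 -0.16 -1.19  2.14 -0.07  0.91 -0.53]
tool y ang -4.93 z [ 0.176 -0.016 -0.984]
own -106.21409104289664 -3.178708483869306 124.03704410904712
top 663 x [-46.3 -44.4  10.4  11.2] y [-54.9 -53.8  49.4  52.6] z [32.1 37.8 45. ] [-0.14365563 36.5381459 ]
side 1162 x [-49.9 -49.4   7.4   8.6] y [-51.7 -48.6  55.8  56.4] z [29.  36.4 41.5] [-0.13438412 33.17685356]
6 rows turn [0.03, -0.0, 0.01] shift m [0.0001, 0.0021, 0.0181] maxlen 18.2
```

View pics/t11.png

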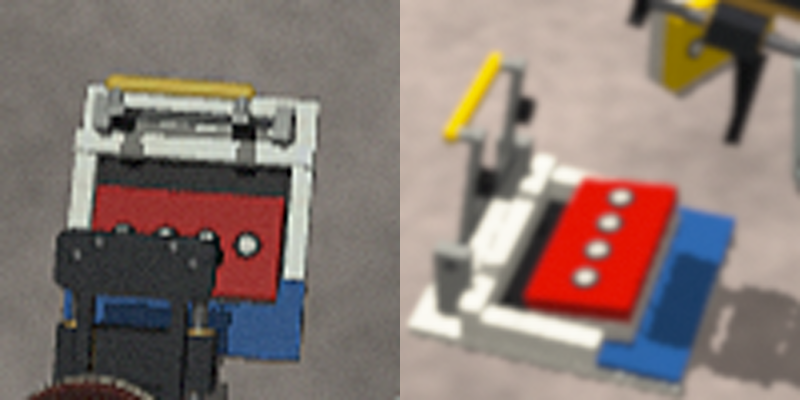

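servo_tool --increments '[[[0,0,0],[0,0.0021,0.0181],0],[[0,0,0],[0,0.0021,0.0181],0],[[0,0,0],[0,0.0021,0.0181],0],[[0,0,0],[0,0.0021,0.0181],0],[[0,0,0],[0,0.0021,0.0181],0],[[0,0,0],[0,0.0021,0.0181],0],[[0,0,0],[0.001,0,0],0],[[0,0,0],[0,0,0],0]]'

```text
t: 22.45
position: [443.9, 172.4, 20.2]
ee_rot: [0.065, 0.734, 0.674, 0.06]
force: [-0.1, -0.2, 0.4]
gripper_width: 0.003
```

```bash
python3 - <<'E'
from h import *
st(); R,p,_=cur(); d=p[:2]-PK; print("own",d@BX,d@BY,p[2])
rows(pose(-5,-10),bay(-45,-1.5,20),8)
E
```

```text
t 22.45 p [443.9 172.4  20.2] F [-0.1 -0.2  0.4] g 0.003
q [ 0.52  0.28 -1.14  2.18  0.53  0.77 -1.04]
tool y ang -4.92 z [ 0.175 -0.014 -0.984]
own -74.68565770568046 -1.3927104944450712 20.162709894240116
8 rows turn [0.01, -0.01, 0.01] shift m [-0.0, 0.0036, 0.0007] maxlen 3.7
```

servo_tool --increments '[[[0,0,0],[0,0.0049,0.0009],0],[[0,0,0],[0,0.0049,0.0009],0],[[0,0,0],[0,0.0039,0.0007],0],[[0,0,0],[0,0.0039,0.0007],0],[[0,0,0],[0,0.0039,0.0007],0],[[0,0,0],[0,0.003,0.0005],0],[[0,0,0],[0,0.003,0.0005],0],[[0,0,0],[0,0,0],0]]'

```text
t: 23.45
position: [472.1, 169.5, 19.8]
ee_rot: [0.065, 0.734, 0.673, 0.06]
force: [0.4, -0.1, 0.5]
gripper_width: 0.004
```

```bash
cat >> h.py <<'E'
def redcart(tag):
    for n,b in {"top":(230,310,230,300),"side":(290,395,250,345)}.items():
        p=np.load(f"pics/{n}{tag}.npy"); P=cloud(n,np.load(f"pics/{n}{tag}_d.npy")); hsv=cv2.cvtColor(p,cv2.COLOR_RGB2HSV)
        M=cv2.inRange(hsv,(0,140,60),(8,255,255))|cv2.inRange(hsv,(172,140,60),(180,255,255))
        m=np.zeros_like(M); m[b[2]:b[3],b[0]:b[1]]=M[b[2]:b[3],b[0]:b[1]]
        Q=P[m>0]; Q=Q[(Q[:,2]>15)&(Q[:,2]<60)]; d=Q[:,:2]-PK; o=np.c_[d@BX,d@BY,Q[:,2]]
        A=np.c_[o[:,:2],np.ones(len(o))]
        print(n,len(o),"x",np.percentile(o[:,0],[1,3,97,99]).round(1),"y",np.percentile(o[:,1],[1,3,97,99]).round(1),"z",np.percentile(o[:,2],[2,50,98]).round(1), np.linalg.lstsq(A,o[:,2],rcond=None)[0].round(3))
def pic(tag):
    cv2.imwrite(f"pics/t{tag}.png",np.hstack([cv2.resize(crop("top",tag,265,265,50,8),(400,400)),cv2.resize(crop("side",tag,330,290,60,8),(400,400))]))
E
python3 - <<'E'
from h import *
st(); R,p,_=cur(); d=p[:2]-PK; print("own",d@BX,d@BY,p[2]); o=snap("12"); redcart("12"); pic("12")
E
```

```text
t 23.45 p [472.1 169.5  19.8] F [ 0.4 -0.1  0.5] g 0.004
q [ 0.49  0.33 -1.09  2.13  0.58  0.79 -1.04]
tool y ang -4.96 z [ 0.175 -0.015 -0.984]
own -46.31731654735015 -1.8573705820156883 19.7990836748698
top 494 x [-34.9 -32.5  19.8  21.8] y [-55.1 -54.1  52.3  53.3] z [33.  38.4 43.4] [-1.0600e-01 -3.0000e-03  3.7598e+01]
side 1044 x [-38.6 -37.7  19.   20. ] y [-49.  -44.7  55.9  56.5] z [27.9 35.2 39.5] [-1.0800e-01 -2.2000e-02  3.4501e+01]
```

View pics/t12.png

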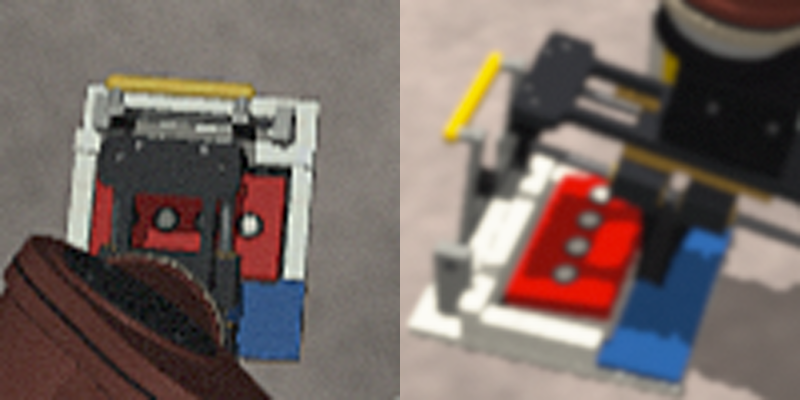

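servo_tool --increments '[[[0,0,0],[0,0.002,0.0004],0],[[0,0,0],[0,0.002,0.0004],0],[[0,0,0],[0,0.0015,0.0003],0],[[0,0,0],[0,0.0015,0.0003],0],[[0,0,0],[0,0,0],0],[[0,0,0],[0,0,0],0],[[0,0,0],[0,0,0],0],[[0,0,0],[0,0,0],0]]'

```text
t: 24.55
position: [479.0, 168.8, 19.6]
ee_rot: [0.065, 0.734, 0.673, 0.06]
force: [-0.1, -0.1, 0.0]
gripper_width: 0.007
```

```bash
python3 - <<'E'
from h import *
st(); R,p,_=cur(); d=p[:2]-PK; print("own",d@BX,d@BY,p[2]); o=snap("13"); redcart("13"); pic("13")
E
```

```text
t 24.55 p [479.  168.8  19.6] F [-0.1 -0.1  0. ] g 0.007
q [ 0.49  0.35 -1.08  2.11  0.59  0.8  -1.04]
tool y ang -4.96 z [ 0.175 -0.015 -0.984]
own -39.382985655301084 -1.97074970799434 19.63914157172456
top 486 x [-29.7 -27.6  25.8  27.9] y [-55.  -54.2  51.9  53.6] z [31.3 35.3 39.6] [ 1.0000e-03 -1.0000e-03  3.5329e+01]
side 1065 x [-33.2 -32.   24.7  25.9] y [-49.2 -44.2  56.   57. ] z [25.7 32.4 34.9] [-6.0000e-03 -1.5000e-02  3.2232e+01]
```

View pics/t13.png

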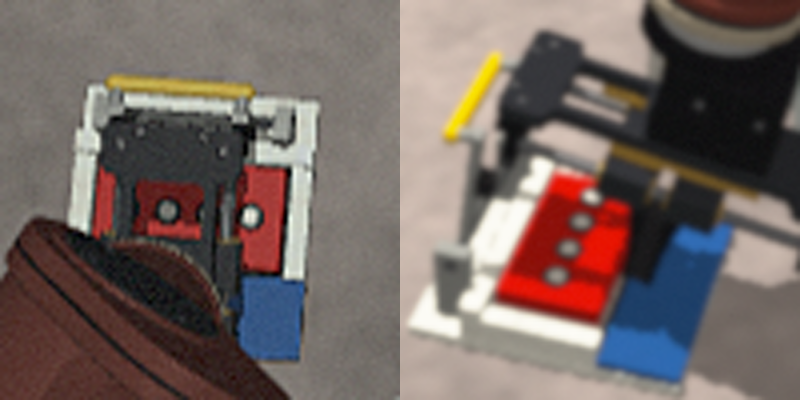

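The cartridge has dropped in: the measured slope is about 0 in both views and the top is at about 34 mm. Backing off to measure the handle.

servo_tool --increments '[[[0,0,0],[0,-0.0123,-0.0022],0],[[0,0,0],[0,-0.0123,-0.0022],0],[[0,0,0],[0,0,-0.03],0],[[2.5,0,0],[0,0,-0.04],0],[[2.5,0,0],[0,0,-0.04],0.3],[[2.5,0,0],[0,0,-0.04],0.5],[[2.5,0,0],[0,0,-0.03],0.5],[[0,0,0],[0,0,0],0.5]]'

```text
t: 25.65
position: [432.4, 173.3, 199.4]
ee_rot: [0.001, 0.737, 0.676, 0.002]
force: [-0.2, -0.7, 0.2]
gripper_width: 0.375
```

```bash
python3 - <<'E'
from h import *
vision.capture("side"); st(); o=snap("14"); redcart("14"); pic("14")
for n,b in {"top":(225,305,215,270),"side":(290,340,240,310)}.items():
    p,d=o[n]; P=cloud(n,d); hsv=cv2.cvtColor(p,cv2.COLOR_RGB2HSV); M=cv2.inRange(hsv,(20,120,80),(35,255,255))
    m=np.zeros_like(M); m[b[2]:b[3],b[0]:b[1]]=M[b[2]:b[3],b[0]:b[1]]
    Q=P[m>0]; Q=Q[(Q[:,2]>90)&(Q[:,2]<140)]; dd=Q[:,:2]-PK; print(n,"handle own",np.median(dd@BX).round(1),np.mean(dd@BY).round(1),np.percentile(Q[:,2],[5,50,95]).round(1),np.percentile(dd@BX,[3,97]).round(1))
rows(pose(-5),bay(59,-1.5,175),10)
E
```

```text
t 25.7 p [431.5 173.  198. ] F [-0.4 -0.  -0.7] g 0.419
q [ 0.78  0.05 -1.25  1.89  0.05  1.24 -0.58]
tool y ang -4.96 z [ 0.003 -0.    -1.   ]
top 474 x [-30.1 -29.1  26.9  28.5] y [-55.2 -54.1  27.9  34.2] z [30.7 35.1 39.5] [-1.0000e-02  5.0000e-03  3.5129e+01]
side 1162 x [-32.8 -32.1  24.9  29.6] y [-49.7 -47.1  55.7  56.6] z [25.3 32.3 34.8] [-7.0000e-03 -1.3000e-02  3.2065e+01]
top handle own 59.2 -0.1 [122.  125.  128.3] [55.4 62.9]
side handle own 54.8 -6.5 [119.  121.7 123.4] [51.9 59.8]
10 rows turn [0.01, 0.0, 0.01] shift m [0.0001, 0.0147, 0.0022] maxlen 14.9
```

View pics/t14.png

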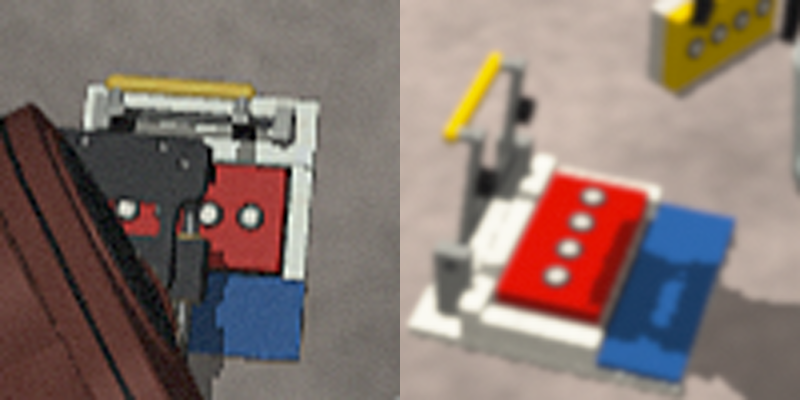

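servo_tool --increments '[[[0,0,0],[0,0.0245,0],0.5],[[0,0,0],[0,0.0245,0],0.5],[[0,0,0],[0,0.0245,0],0.5],[[0,0,0],[0,0.0245,0],0.5],[[0,0,0],[0,0.0245,0.01],0.5],[[0,0,0],[0,0.0245,0.01],0.5],[[0,0,0],[0,0,0],0.5],[[0,0,0],[0,0,0],0.5]]'

```text
t: 26.8
position: [576.9, 161.0, 177.7]
ee_rot: [0.0, 0.736, 0.677, 0.0]
force: [0.0, -0.4, -0.7]
gripper_width: 0.499
```

```bash
python3 - <<'E'
from h import *
st(); R,p,_=cur(); d=p[:2]-PK; print("own",d@BX,d@BY,p[2]); rows(pose(-5),bay(59,-1,102),4)
E
```

```text
t 26.8 p [576.9 161.  177.7] F [ 0.  -0.4 -0.7] g 0.499
q [ 0.49  0.47 -1.09  1.61  0.43  1.32 -0.75]
tool y ang -4.86 z [ 0.001  0.    -1.   ]
own 58.795117162204654 -1.2079958737652303 177.73654514360223
4 rows turn [0.01, -0.01, 0.04] shift m [0.0, 0.0, 0.0189] maxlen 18.9
```

servo_tool --increments '[[[0,0,0],[0,0,0.025],0.5],[[0,0,0],[0,0,0.025],0.5],[[0,0,0],[0,0,0.0255],0.5],[[0,0,0],[0,0,0],0.5],[[0,0,0],[0,0,0],0],[[0,0,0],[0,0,0],0],[[0,0,0],[0,0,0],0],[[0,0,0],[0,0,0],0]]'

```text
t: 27.8
position: [578.4, 160.2, 103.1]
ee_rot: [0.001, 0.737, 0.676, 0.001]
force: [-2.1, -0.3, 0.8]
gripper_width: 0.133
```

```bash
python3 - <<'E'
from h import *
vision.capture("side"); st(); R,p,_=cur(); d=p[:2]-PK; x=d@BX; print("own",x,d@BY,p[2])
f0=np.pi-np.arccos(-(x-54)/73.35) ; f0=np.arccos(-(x-54)/73.35); print("phi",f0)
f=np.linspace(f0,.192,17); X=54-73.35*np.cos(f); Z=46+73.35*np.sin(f)
print(np.c_[np.diff(X),-np.diff(Z)].round(1).tolist())
E
```

```text
t 27.85 p [578.3 160.3 103.1] F [-1.  -0.4  2.6] g 0.104
q [ 0.46  0.54 -1.04  1.69  0.5   1.2  -0.8 ]
tool y ang -4.95 z [ 0.002  0.    -1.   ]
own 60.28284843375988 -1.7914026666963168 103.05494489474562
phi 1.656557154173531
[[-6.7, -0.3], [-6.7, 0.3], [-6.6, 1.0], [-6.5, 1.6], [-6.4, 2.2], [-6.1, 2.7], [-5.9, 3.3], [-5.5, 3.8], [-5.2, 4.3], [-4.8, 4.7], [-4.3, 5.2], [-3.8, 5.5], [-3.3, 5.8], [-2.7, 6.1], [-2.2, 6.4], [-1.6, 6.5]]
```

servo_tool --increments '[[[0,0,0],[0,-0.0067,-0.0003],0],[[0,0,0],[0,-0.0067,0.0003],0],[[0,0,0],[0,-0.0066,0.001],0],[[0,0,0],[0,-0.0065,0.0016],0],[[0,0,0],[0,-0.0064,0.0022],0],[[0,0,0],[0,-0.0061,0.0027],0],[[0,0,0],[0,-0.0059,0.0033],0],[[0,0,0],[0,-0.0055,0.0038],0]]'

```text
t: 28.85
position: [527.7, 164.8, 87.8]
ee_rot: [0.0, 0.737, 0.676, 0.001]
force: [4.0, 1.4, 3.2]
gripper_width: 0.103
```

```bash
python3 - <<'E'
from h import *
vision.capture("side"); st(); R,p,_=cur(); d=p[:2]-PK; x=d@BX; print("own",x,d@BY,p[2])
E
```

```text
t 28.9 p [526.8 164.9  87.3] F [ 3.8  2.5 -0.1] g 0.104
q [ 0.5   0.47 -1.09  1.82  0.46  1.13 -0.83]
tool y ang -4.91 z [ 0.001  0.    -1.   ]
own 8.546066929378997 -1.6846089645659759 87.31883895366532
```

servo_tool --increments '[[[0,0,0],[0,-0.0052,0.0043],0],[[0,0,0],[0,-0.0048,0.0047],0],[[0,0,0],[0,-0.0043,0.0052],0],[[0,0,0],[0,-0.0038,0.0055],0],[[0,0,0],[0,-0.0033,0.0058],0],[[0,0,0],[0,-0.0027,0.0061],0],[[0,0,0],[0,-0.0022,0.0064],0],[[0,0,0],[0,-0.0016,0.0055],0]]'

```text
t: 29.9
position: [500.4, 167.1, 44.2]
ee_rot: [0.001, 0.737, 0.676, 0.001]
force: [4.2, 3.5, 3.8]
gripper_width: 0.1
```

```bash
python3 - <<'E'
from h import *
vision.capture("side"); st(); R,p,_=cur(); d=p[:2]-PK; x=d@BX; print("own",x,d@BY,p[2]); o=snap("15"); pic("15"); st()
E
```

```text
t 29.95 p [500.2 167.1  43.6] F [ 5.9  4.9 -2.2] g 0.103
q [ 0.49  0.48 -1.07  1.92  0.49  1.03 -0.88]
tool y ang -4.94 z [ 0.002  0.001 -1.   ]
own -18.098638865449306 -1.7929150756201198 43.627237262639134
t 30.05 p [500.3 167.1  43.9] F [ 6.1  4.3 -1.4] g 0.105
q [ 0.49  0.48 -1.07  1.92  0.49  1.04 -0.88]
tool y ang -4.94 z [ 0.002  0.001 -1.   ]
```

View pics/t15.png

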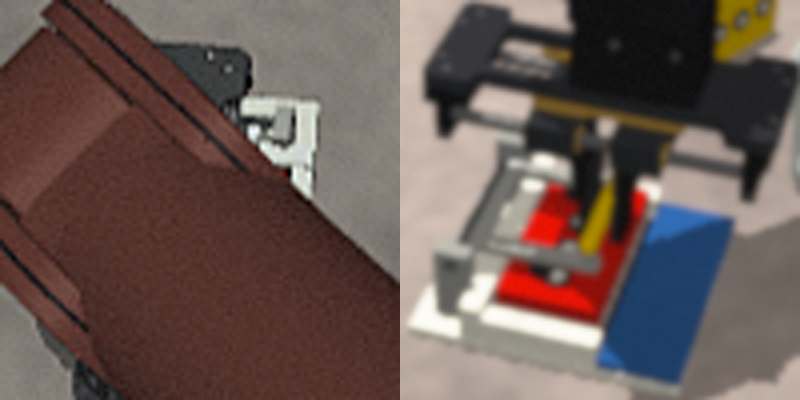

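servo_tool --increments '[[[0,0,0],[0,0,0.001],0],[[0,0,0],[0,0,0.001],0],[[0,0,0],[0,0,0],0],[[0,0,0],[0,0,0],0],[[0,0,0],[0,0,0],0],[[0,0,0],[0,0,0],0],[[0,0,0],[0,0,0],0],[[0,0,0],[0,0,0],0]]'

```text
t: 31.05
position: [500.0, 167.1, 42.2]
ee_rot: [0.0, 0.737, 0.676, 0.001]
force: [2.9, 5.3, -0.4]
gripper_width: 0.102
```

```bash
python3 - <<'E'
from h import *
st()
E
```

```text
t 31.05 p [500.  167.1  42.2] F [ 2.9  5.3 -0.4] g 0.102
q [ 0.49  0.48 -1.07  1.92  0.49  1.03 -0.88]
tool y ang -4.94 z [ 0.001  0.001 -1.   ]
```

servo_tool --increments '[[[0,0,0],[0,0,0.001],0],[[0,0,0],[0,0,0],0],[[0,0,0],[0,0,0.001],0],[[0,0,0],[0,0,0],0],[[0,0,0],[0,0,0],0],[[0,0,0],[0,0,0],0],[[0,0,0],[0,0,0],0],[[0,0,0],[0,0,0],0]]'

```text
t: 32.05
position: [499.8, 167.1, 40.8]
ee_rot: [0.0, 0.737, 0.676, 0.0]
force: [-3.8, 3.9, 10.6]
gripper_width: 0.102
```

```bash
python3 - <<'E'
from h import *
st();o=snap("16"); a=crop("side","16",322,310,35,8); cv2.imwrite("pics/t16.png",a)
for n,b in {"side":(290,345,250,330)}.items():
    p,d=o[n]; P=cloud(n,d); hsv=cv2.cvtColor(p,cv2.COLOR_RGB2HSV); M=cv2.inRange(hsv,(20,120,80),(35,255,255))
    m=np.zeros_like(M); m[b[2]:b[3],b[0]:b[1]]=M[b[2]:b[3],b[0]:b[1]]
    Q=P[m>0]; dd=Q[:,:2]-PK; print(n,"handle own",np.median(dd@BX).round(1),np.mean(dd@BY).round(1),np.percentile(Q[:,2],[5,50,95]).round(1))
E
```

```text
t 32.05 p [499.8 167.1  40.8] F [-3.8  3.9 10.6] g 0.102
q [ 0.49  0.48 -1.07  1.92  0.49  1.03 -0.88]
tool y ang -4.93 z [ 0.001 -0.    -1.   ]
side handle own -19.5 22.8 [ 55.6  62.9 139.2]
```

View pics/t16.png

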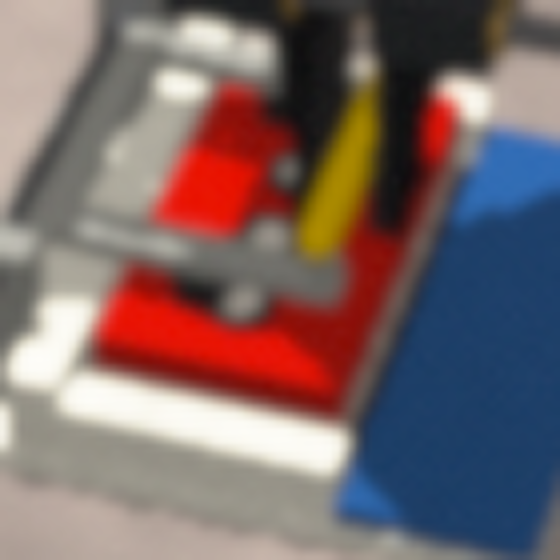

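Upward force rose from about 0 to 10.6 N, so the feet are on the cartridge. Releasing and lifting clear.

servo_tool --increments '[[[0,0,0],[0,0,0],0.3],[[0,0,0],[0,0,0],0.45],[[0,0,0],[0,0,0],0.45],[[0,0,0],[0,0,-0.01],0.45],[[0,0,0],[0,0,-0.03],0.45],[[0,0,0],[0,0,-0.04],0.45],[[0,0,0],[0,0,-0.04],0.45],[[0,0,0],[0,0,-0.04],0.45]]'

```text
t: 33.15
position: [499.9, 167.0, 202.4]
ee_rot: [0.001, 0.737, 0.676, 0.001]
force: [1.4, 0.4, -0.6]
gripper_width: 0.449
```

servo_tool --increments '[[[0,0,0],[-0.05,0,0],0.45],[[0,0,0],[-0.05,0,0],0.45],[[0,0,0],[-0.05,0,0],0.45],[[0,0,0],[-0.05,0,0],0.45],[[0,0,0],[-0.05,0,0],0.45],[[0,0,0],[-0.03,0,0],0.45],[[0,0,0],[0,0,0],0.45],[[0,0,0],[0,0,0],0.45]]'

```text
t: 34.15
position: [476.0, -111.1, 200.8]
ee_rot: [0.001, 0.737, 0.676, 0.001]
force: [0.2, 0.4, 0.1]
gripper_width: 0.452
```

```bash
python3 - <<'E'
from h import *
st(); o=snap("17"); redcart("17"); pic("17")
for n,b in {"top":(225,305,235,290),"side":(290,350,255,330)}.items():
    p,d=o[n]; P=cloud(n,d); hsv=cv2.cvtColor(p,cv2.COLOR_RGB2HSV); M=cv2.inRange(hsv,(20,120,80),(35,255,255))
    m=np.zeros_like(M); m[b[2]:b[3],b[0]:b[1]]=M[b[2]:b[3],b[0]:b[1]]
    Q=P[m>0]; dd=Q[:,:2]-PK; print(n,"handle own",np.median(dd@BX).round(1),np.mean(dd@BY).round(1),np.percentile(Q[:,2],[5,50,95]).round(1))
P=cloud("top",np.load("pics/top17_d.npy")); P0=cloud("top",np.load("pics/top0_d.npy"))
for nm,(u0,u1,v0,v1) in [("green",(370,415,185,245)),("yellow",(340,398,262,308))]:
    for X in (P0,P):
        Q=X[v0:v1,u0:u1].reshape(-1,3); Q=Q[(Q[:,2]>54)&(Q[:,2]<66)]; print(nm,Q.mean(0).round(1))
cv2.imwrite("pics/f17.png",np.vstack([cv2.resize(o[n][0][:,:,::-1],(400,300)) for n in o]))
E
```

```text
t 34.15 p [ 476.  -111.1  200.8] F [0.2 0.4 0.1] g 0.452
q [ 1.22  0.12 -1.13  1.83  0.12  1.25 -0.03]
tool y ang -4.9 z [ 0.002  0.    -1.   ]
top 767 x [-30.4 -29.6  27.7  28.7] y [-54.9 -53.4  51.9  53.2] z [30.8 35.2 39.6] [-9.0000e-03  2.0000e-03  3.5242e+01]
side 781 x [-33.  -32.4  25.   26.9] y [-43.5 -36.6  56.1  57. ] z [24.9 32.3 36.5] [-1.2000e-02 -1.7000e-02  3.2249e+01]
top handle own -19.1 -0.9 [61.  65.1 68.8]
side handle own -21.4 4.5 [33.4 62.  64.5]
green [ 633.5 -145.7   60.8]
green [ 654.  -138.1   60.7]
yellow [471.4 -80.1  60.7]
yellow [479.  -67.3  60.8]
```

View pics/t17.png

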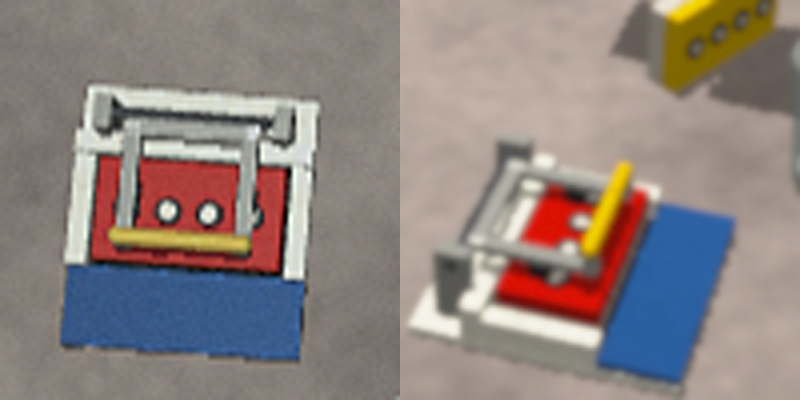

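View pics/f17.png

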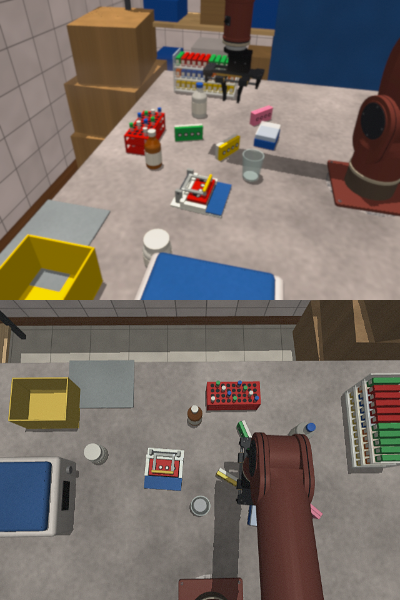

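```bash
python3 - <<'E'
from h import *
a=cv2.absdiff(cv2.imread("pics/side0.png"),cv2.imread("pics/side17.png")).max(2)
print("side-view changed px: green box",(a[195:230,275:330]>40).sum(),"yellow",(a[212:258,343:388]>40).sum(),"beaker",(a[238:292,385:425]>40).sum())
print(env.job_done()); st()
E
```

```text
side-view changed px: green box 0 yellow 514 beaker 197
the job is handed in; nothing more can be done
None
the job is handed in; nothing more can be done
```

```bash
python3 - <<'E'
import cv2,numpy as np
for t in("side0","side11","side17"):
    h=cv2.cvtColor(cv2.imread(f"pics/{t}.png"),cv2.COLOR_BGR2HSV); m=cv2.inRange(h,(18,100,40),(38,255,255))[205:262,338:392]
    y,x=np.nonzero(m); print(t,len(x),x.min()+338,x.max()+338,y.min()+205,y.max()+205)
E
```

```text
side0 818 348 384 216 257
side11 533 348 391 215 257
side17 820 348 383 217 257
```

The red cartridge is in the pocket with its port face up, the clip is down on it, and I handed the job in at about 34 s of the 72 s allowed. No verdict is reported.

**What I did:**
1. Gripped the clip handle and swung the clip up to about 1.45 rad.
2. Picked the red cartridge off the bench and lowered it into the pocket tilted, port side up. The arm's elbow limit kept the tilt to about 40°.
3. Let it down onto the lower finger, withdrew, and pushed it off the apron until it dropped in.
4. Swung the clip down until the upward force rose from about 0 to 10.6 N, then released and moved away.

**Last checks:**
- **Cartridge:** it lies flat, with a measured slope of about 0.01 rad. Its top is at 32 mm in the side view and 35 mm in the top view; 34 mm is expected. The two views put its middle 1 to 3 mm towards the front of the pocket's centre.
- **Clip:** the top of the handle bar measures 65 mm in the top view and about 62 mm in the side view. 65 mm matches an angle of about 0; the side view would be just under level.
- **Robot:** the gripper is clear of everything, with the measured force near zero.

**What disagreed or went less well:**
- **Camera views:** they differ by 2 to 5 mm. I used the top view and checked it by touch.
- **Clip force:** swinging the clip up briefly put about 52 N on the gripped handle, because my first arc was slightly off. I corrected it on the way.
- **Yellow and green cartridges:** in the final top view their centres appeared to have shifted, but the arm was hiding part of them. In the side view the green one had no changed pixels, and the yellow one's outline was within 1 pixel of its start.
- **Beaker:** some pixels around it changed in the side view. I took this to be the arm's shadow and did not check it further.
- **Other bench items:** I did not re-measure them individually. They looked in place in the last pictures.

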